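Turn the sample-cart wheel until its valve is at the top

TASK

The soil-sample cart's wheel sits on the tilted stand with its valve near the bottom. With your fingertips, gently push one spoke after another to turn the wheel until the yellow-capped valve stem points straight up, at the very top of the wheel under the white pointer and ready for the pump, and leave the wheel standing still there. Push only on the spokes, not on the tyre or the valve stem, and leave the tins and tools on the bench alone.

Things in the scene. Friction and masses are not known exactly. Their poses are not given: they have to be found in the camera images.
- stand: Blue steel wheel stand, fixed to the bench, at a new place and yaw each time. Base plate 360 x 420 x 6 mm; origin at its underside's centre, directly below the hub; x away from the robot at yaw 0, z up. Two side posts (30 x 16 mm, 185 mm tall) at y = +-190, x = -21 mm; a slim post (30 mm wide, 256 mm tall) at x = 173 mm behind the wheel's top carries the pointer.
- frame: The stand's fixed tilted frame. Origin at the wheel's hub centre, 145 mm above the bench. The wheel slopes 35 degrees from level: x runs straight up the slope of the wheel from hub to top (away from the robot and up), y is the stand's y (to the robot's left), z is the axle, out of the wheel's front face (towards the robot and up).
- bar (a point): Centre of the orange cross bar that holds the axle, in front of the wheel. In the frame's axes it spans x = -12 to 12, y = -198 to 198, z = 28 to 44 mm (bolt head to 48). Fingers reaching in between the spokes cannot pass it from the upper half of the wheel to the lower.
- pointer (a point): Lower end of the white T-shaped pointer, at frame x = 170, y = 0, z = 12 mm, just outside the tyre: it marks the top of the wheel. The pointer reaches to x = 214 mm.
- hub (a point): Hub centre, in the wheel's mid plane. Silver hub 52 mm across, z = -22 to 25 mm. The wheel is 316 mm across over the tyre.
- wheel (a joint): Wheel angle about the frame's z axis, rad: 0 or any whole turn when the valve is straight up the slope from the hub; growing carries the top of the wheel towards +y (anticlockwise seen from the front). Turns both ways without stops; bearing drag about 0.18 N m, so it stays where it is left. Starts between 2.5 and 3.78 (valve near the bottom).
- spoke (a point): On one of the five straight silver spokes, 70 mm from the hub centre, 36 degrees beyond the valve in the growing direction. Spokes are 12 mm wide, 16 mm thick (frame z = -8 to 8 mm), free from hub to rim (radius 113 mm). They stand at 36, 108, 180, 252 and 324 degrees from the valve, which is midway between two; the gaps are open right through.
- valve: Valve stem: brass with a bright yellow cap, 24 mm long, 12 mm across, sticking inwards from the rim (radius 114 to 90 mm from the hub) in the wheel's mid plane. This body's origin is at the hub centre and turns with the wheel; its x axis points from the hub to the valve, z along the axle. Not to be pushed.
- valve_cap (a point): Centre of the yellow valve cap, 96 mm from the hub centre.
- tyre: Black rubber tyre on the wheel, with a painted yellow dot (22 mm) beside the valve on both faces, 40 mm thick round section: radius 118 to 158 mm from the hub, z = +-20 mm. Origin at the hub centre, turns with the wheel. Not to be pushed.
- tin_a: Loose aluminium soil tin, 68 mm across, 45 mm tall, dark soil on top; origin under its centre. Leave alone.
- tin_b: Loose aluminium soil tin, 68 mm across, 45 mm tall, dark soil on top; origin under its centre. Leave alone.
- tin_c: Loose lidded aluminium tin, 60 mm across, 60 mm tall; origin under its centre. Leave alone.
- spanner: Loose steel spanner lying flat on the bench, 160 mm long. Leave alone.
- gauge: Loose stick tyre gauge, 121 mm long, 18 mm thick, steel with a black head, lying on the front edge of the stand's base plate, about 155 mm in front of the hub. Leave alone.
- caliper: Loose vernier caliper lying flat, 170 mm long. Leave alone.

How it is judged:
By the outcome, as a careful person would: the job done as asked, in the order asked, and still so for the second after the job is handed in, with the robot touching nothing.
It also fails if it takes over 58 s, if anything falls off the work surface, if the arm or the gripper's body presses on something with over 40 N, if the wrist force passes 120 N, or if a joint passes its speed limit or range.

ROBOT

A 7-joint arm with a two-finger parallel gripper is mounted at the origin on the work surface. World frame = base frame: x ahead of the robot, y to its left, z up, the work surface at z = 0. Lengths are in m, angles in rad, forces in N, time in s.
With the tool pointing down it reaches from about 0.35 to 0.9 m from the base axis. Payload 8.1 kg.
Tool frame: the origin (TCP) lies midway between the tips of the shut fingers; the grasp point (between the pads) lies 19 mm behind it; z points along the fingers, y is the line along which they close (so a half turn about z gives the same grasp; the last joint's range is limited). The gripper opens to 92 mm and grips with 3 to 60 N. Pads are 19 mm wide; open, the fingers measure 130 mm over their backs; the gripper's body (75 mm by 190 mm) begins 47 mm behind the grasp point.
Start: joints at [-1.348, 0.434, 0.025, 1.573, -0.012, 1.134, -0.075], TCP at [0.2, 0.592, 0.227] pointing down, gripper open.
Joint ranges: [-2.62, 2.62], [-0.44, 2.09], [-1.27, 1.32], [0.08, 2.57], [-1.32, 4.46], [0.12, 2], [-2.74, 2.74]. Speed limits (rad/s): [2.22, 2.22, 3.01, 3.01, 3.14, 3.14, 3.14].

INTERFACE

Orientations are given as a unit quaternion [x, y, z, w].
In Python, from bench import ctrl, effector, viewer, ticket gives the robot as it stands. Calls block until the motion is done:
- ctrl.move_pose(position, orientation): joint-space move of the TCP to a pose.
- ctrl.move_straight(position, frame=None, speed=0.15, threshold=None): straight line of the TCP; frame=None keeps the orientation; speed is the mean speed in m/s. With threshold (N) it stops when the force on the tool has changed by that much, and returns True; else False.
- ctrl.move_j(angles): joint-space move.
- effector.open_jaws() and effector.grasp(f_grip=None): open the fingers fully, or close them until they stop; f_grip is the grip in N (None keeps the last).
- ctrl.wait(seconds).
- ctrl.ik(position, orientation): joint angles nearest the present ones, or None.
- viewer.snapshot(name): name is "scene" or "top"; returns the picture (400x640x3 uint8, red, green, blue); there is no depth.
- viewer.camera_info(name): a dict with "fx", "fy", "cx", "cy" (pixels), "extrinsics" (4x4, takes a point from camera to world coordinates). Camera axes: x right, y up, looking along -z (the intrinsics and any distortion apply to the point x, -y, -z); pixel columns grow to the right and rows downward; lengths in m; the calibration is good to about 2 mm. A picture is of the moment at which its call begins. camera_info takes no time and is no camera call.
A pose or a line that the arm cannot do raises ctrl.Unreachable and nothing moves.
- ticket.hand_in(): hands the job in; it is judged then, once.
Readings, each from a call of its own:
- ctrl.read_t(): time.
- ctrl.read_qpos(): joint angles.
- ctrl.read_qd(): joint speeds.
- ctrl.read_effort(): joint torques, N m.
- ctrl.read_ee_pos(): TCP position.
- ctrl.read_orientation(): TCP orientation.
- ctrl.read_wrist_force(): force on the tool from outside, world axes, zero at the start.
- ctrl.read_torque(): the same for the moment, N m.
- ctrl.read_gripper_width(): finger opening in m.
- ctrl.read_grasp_force(): force on a finger pad.
Only numpy, scipy, OpenCV 4.12 (cv2) and the standard library are available. Lean on these libraries where they do the work, as an engineer would, in place of code of your own. Each camera call takes 0.05 s, during which the arm holds its last target. There are 200 camera calls.

## Working session

There is one attempt and no reset: what is moved stays moved. The work goes in short steps, each a Python script; the robot and the scene stay as the last script left them, time stands still between calls to the robot, and variables do not carry over. Pictures are saved under pics/ and viewed, at most 10 in all, crops included, and the job is handed in when it is done.

```bash
ls; mkdir -p pics
python3 - <<'E'
from bench import ctrl,viewer
import cv2
for n in ("scene","top"):
    cv2.imwrite(f"pics/{n}0.png",cv2.cvtColor(viewer.snapshot(n),cv2.COLOR_RGB2BGR))
    print(n,viewer.camera_info(n))
print(ctrl.read_t(),ctrl.read_orientation())
E
```

```text
pics
scene {'fx': 445.19185240514577, 'fy': 445.19185240514577, 'cx': 319.0826707102473, 'cy': 207.6889073329198, 'extrinsics': array([[ 3.19406681e-02, -6.92953429e-01,  7.20274488e-01,
         1.57567977e+00],
       [ 9.99489525e-01,  2.16432938e-02, -2.35001640e-02,
         2.56290390e-02],
       [ 6.95406860e-04,  7.20657417e-01,  6.93290995e-01,
         1.14237518e+00],
       [ 0.00000000e+00,  0.00000000e+00,  0.00000000e+00,
         1.00000000e+00]])}
top {'fx': 376.4796413137886, 'fy': 376.4796413137886, 'cx': 315.16491997798875, 'cy': 191.70811617609974, 'extrinsics': array([[-0.01216594,  0.994764  , -0.10147208,  0.42178407],
       [-0.99964505, -0.00969432,  0.02481537,  0.08673882],
       [ 0.02370173,  0.10173796,  0.99452884,  1.54442404],
       [ 0.        ,  0.        ,  0.        ,  1.        ]])}
0.1 [ 1.62231673e-01  9.86752456e-01 -6.87525383e-04 -5.48107704e-05]
```

View pics/scene0.png

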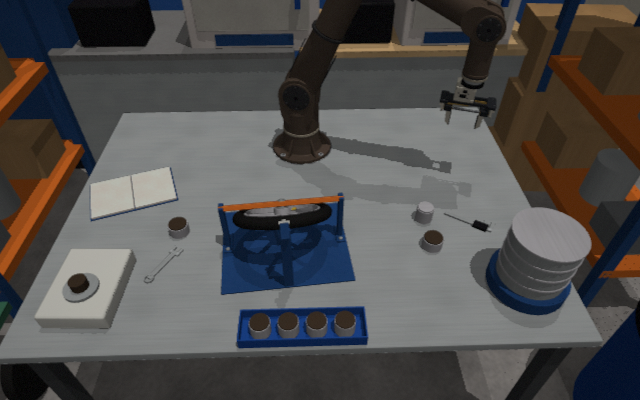

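View pics/top0.png

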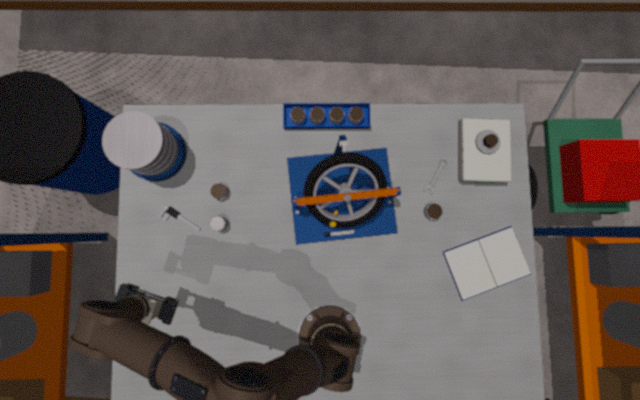

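The scene view shows the stand from behind. In the top view the stand is at about (345,195) px, with the orange bar running from (297,202) to (398,190) and the yellow cap or dot near (334,218). Next I'll zoom in and fit the pose.

```bash
cat > geo.py <<'E'
import numpy as np
from scipy.spatial.transform import Rotation as R
from bench import viewer
def proj(P,name):
    c=viewer.camera_info(name);E=c["extrinsics"]
    p=(np.atleast_2d(P)-E[:3,3])@E[:3,:3]
    return np.c_[c["cx"]+c["fx"]*p[:,0]/-p[:,2], c["cy"]-c["fy"]*p[:,1]/-p[:,2]]
t=np.radians(35)
F=np.array([[np.cos(t),0,-np.sin(t)],[0,1,0],[np.sin(t),0,np.cos(t)]])
def frame(x,y,yaw):
    return R.from_euler('z',yaw).as_matrix()@F, np.array([x,y,.145])
E
python3 - <<'E'
import cv2,numpy as np
from geo import *
from scipy.optimize import least_squares
im=cv2.imread("pics/top0.png")
h=cv2.cvtColor(im,cv2.COLOR_BGR2HSV)
def blob(lo,hi,box):
    m=cv2.inRange(h,lo,hi); z=np.zeros_like(m);a,b,c,d=box;z[b:d,a:c]=m[b:d,a:c];return z
mb=blob((4,150,120),(14,255,255),(280,170,415,220))
mp=blob((100,130,40),(125,255,255),(270,140,415,255))
p=cv2.boxPoints(cv2.minAreaRect(cv2.findNonZero(mb)));print("bar",p)
my=blob((20,120,100),(35,255,255),(300,150,390,245))
n,l,s,c=cv2.connectedComponentsWithStats(my);print("yel",s[1:],c[1:])
# base corners from hull of blue
q=cv2.boxPoints(cv2.minAreaRect(cv2.findNonZero(mp)));print("plate",q)
big=cv2.resize(im[130:250,270:420],None,fx=5,fy=5,interpolation=cv2.INTER_CUBIC);cv2.imwrite("pics/crop.png",big)
E
```

```text
bar [[294.8079  198.18506]
 [396.82883 187.38284]
 [397.59995 194.6659 ]
 [295.579   205.46811]]
yel [[334 211   4   4  13]
 [330 221   6   6  30]] [[335.38461538 212.46153846]
 [332.5        223.66666667]]
plate [[286.29263 152.63416]
 [393.30484 140.74393]
 [403.37802 231.40247]
 [296.3658  243.2927 ]]
```

View pics/crop.png

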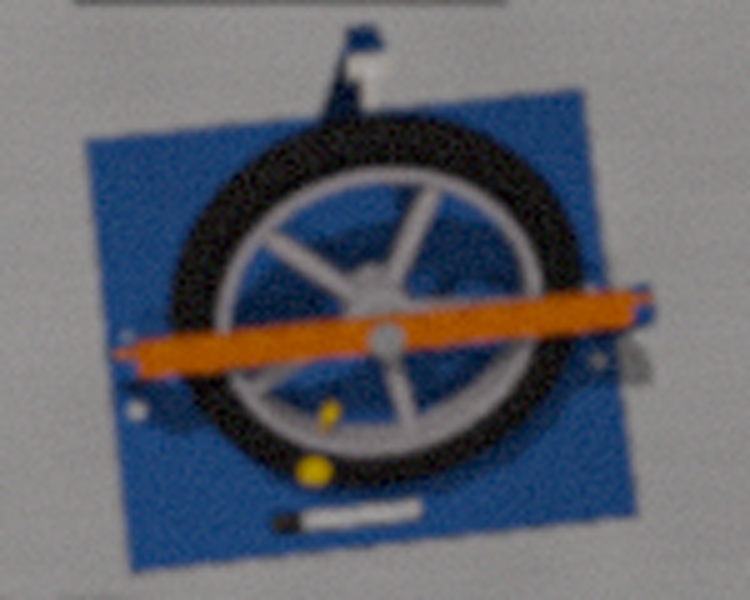

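The crop shows the plate corners at crop (88,142), (582,90), (636,515) and (133,572), and the bolt at (387,341). The valve cap is at (330,411) with its dot at (314,471), to the left of the lowest spoke.

Run:
```python
from geo import *
import cv2
from scipy.optimize import least_squares
obs=np.array([(88,142),(582,90),(636,515),(133,572),(387,341),(314,471),(330,411),(370,110)])/5+[270,130]
def pts(v):
    A,o=frame(*v[:3]);B=R.from_euler('z',v[2]).as_matrix()
    pl=np.array([[.18,.21,.006],[.18,-.21,.006],[-.18,-.21,.006],[-.18,.21,.006]])@B.T+[v[0],v[1],0]
    c,s=np.cos(v[3]),np.sin(v[3])
    fr=np.array([[0,0,.048],[.138*c,.138*s,.019],[.096*c,.096*s,.004],[.17,0,.012]])@A.T+o
    return np.r_[pl,fr]
r=least_squares(lambda v:(proj(pts(v),"top")-obs).ravel(),[.5,0,.1,2.9],loss='soft_l1')
print(r.x,(proj(pts(r.x),"top")-obs).round(1).tolist())
np.save("pose.npy",r.x)
A,o=frame(*r.x[:3])
im=cv2.imread("pics/scene0.png")
for P in np.array([[0,-.198,.044],[0,.198,.044],[.17,0,.012],[.214,0,.012]])@A.T+o: print(proj(P,"scene"))
```

```text
[ 0.56268086 -0.06186768  0.09899704  2.70746139] [[-1.0, -0.6], [0.3, -0.8], [1.0, 0.4], [-0.8, 0.6], [0.1, 0.1], [-0.2, -0.1], [0.1, 1.0], [0.2, -0.6]]
[[216.81579359 205.51638708]]
[[341.65099664 194.48089859]]
[[282.34984595 219.20654474]]
[[282.77604446 222.04995404]]
```

```bash
cat > push.py <<'E'
from geo import *
from bench import ctrl,effector,viewer
import cv2
v=np.load("pose.npy");A,o=frame(*v[:3]);Rr=.063;ZI=-.005
FLIP=1
def pose(deg,z,r=Rr):
    a=np.radians(deg);p=A@np.array([r*np.cos(a),r*np.sin(a),z])+o
    y=FLIP*np.array([np.cos(a),np.sin(a),0]);zz=np.array([0,0,-1.]);x=np.cross(y,zz)
    return p,R.from_matrix(A@np.c_[x,y,zz]).as_quat()
def go(deg,z,speed=.15,**k):
    p,q=pose(deg,z);return ctrl.move_straight(p,q,speed=speed,**k)
def arc(a,b,speed=.06,step=9):
    n=max(1,int(np.ceil(abs(b-a)/step)))
    for d in np.linspace(a,b,n+1)[1:]: go(d,ZI,speed)
def theta(name):
    im=cv2.cvtColor(viewer.snapshot("top"),cv2.COLOR_RGB2BGR);cv2.imwrite(f"pics/{name}.png",im)
    h=cv2.cvtColor(im,cv2.COLOR_BGR2HSV);m=cv2.inRange(h,(20,120,80),(35,255,255));m[:,:295]=0;m[:,400:]=0;m[:140]=0;m[245:]=0
    n,l,s,c=cv2.connectedComponentsWithStats(m);out=[]
    E=viewer.camera_info("top");X=E["extrinsics"]
    for i in range(1,n):
        if s[i,4]<5: continue
        d=X[:3,:3]@np.array([(c[i,0]-E["cx"])/E["fx"],-(c[i,1]-E["cy"])/E["fy"],-1])
        w=A.T@(X[:3,3]-o);u=A.T@d
        for zp in (.004,.019):
            P=w+u*(zp-w[2])/u[2];out.append((int(s[i,4]),zp,round(float(np.hypot(*P[:2])),4),round(float(np.degrees(np.arctan2(P[1],P[0]))),1)))
    return out
E
python3 - <<'E'
import push
from push import *
print(theta("t1"))
for f in (1,-1):
    push.FLIP=f
    for d in (-52,11,52):
        for z in (-.005,.16):
            q=ctrl.ik(*pose(d,z)); print(f,d,z,None if q is None else np.round(q,2))
E
```

```text
[(14, 0.004, 0.093, 152.5), (14, 0.019, 0.0853, 148.7), (37, 0.004, 0.1446, 156.9), (37, 0.019, 0.1358, 154.7)]
1 -52 -0.005 [ 0.17  0.27  0.02  2.22 -1.28  0.18  0.6 ]
1 -52 0.16 [-0.85 -0.3   0.94  2.25  0.23  0.48 -0.85]
1 11 -0.005 [-0.26  0.25  0.35  2.24 -1.23  0.18  1.52]
1 11 0.16 [-1.11 -0.38  0.9   2.24  0.61  0.59 -0.27]
1 52 -0.005 [ 0.39  0.28 -0.53  2.25  1.37  0.13 -0.4 ]
1 52 0.16 [-1.1  -0.38  0.79  2.31  0.69  0.59  0.26]
-1 -52 -0.005 [ 0.92  0.42 -0.91  2.17  1.13  0.21  1.42]
-1 -52 0.16 None
-1 11 -0.005 [-0.29  0.25  0.38  2.24 -1.26  0.19 -1.6 ]
-1 11 0.16 [ 0.91 -0.07 -0.76  2.15 -0.41  0.48 -2.4 ]
-1 52 -0.005 [ 0.8   0.43 -1.06  2.23  1.48  0.38  2.7 ]
-1 52 0.16 [ 0.36 -0.12 -0.35  2.24 -0.24  0.42 -1.95]
```

Run:
```python
from push import *
from scipy.optimize import least_squares
for tilt in (0,10,15,20):
  B=A@R.from_euler('y',np.radians(35-tilt)).as_matrix()
  print(R.from_matrix(B).as_matrix()[:,2].round(2))
  for f in (1,-1):
    q4=R.from_matrix(B@np.c_[[f,0,0],[0,-f,0],[0,0,-1.]]).as_quat()
    for P in ([.06,.013,.10],[.06,.013,-.008],[.045,-.038,-.008],[.047,.045,-.008]):
        q=ctrl.ik(A@np.array(P)+o,q4); print(tilt,f,P,None if q is None else np.round(q,2))
```

```text
[-0. -0.  1.]
0 1 [0.06, 0.013, 0.1] [-0.71  0.4   1.    1.75 -0.36  1.19 -1.09]
0 1 [0.06, 0.013, -0.008] [-0.56  0.57  0.83  1.71 -0.47  1.07 -1.04]
0 1 [0.045, -0.038, -0.008] [-0.49  0.6   0.88  1.72 -0.52  1.07 -0.92]
0 1 [0.047, 0.045, -0.008] [-0.6   0.55  0.81  1.75 -0.45  1.04 -1.1 ]
0 -1 [0.06, 0.013, 0.1] [-0.5   0.32  0.66  1.73 -0.22  1.16  1.89]
0 -1 [0.06, 0.013, -0.008] [-0.34  0.49  0.48  1.69 -0.26  1.02  1.89]
0 -1 [0.045, -0.038, -0.008] [-0.33  0.52  0.6   1.71 -0.33  1.01  2.05]
0 -1 [0.047, 0.045, -0.008] [-0.35  0.47  0.41  1.73 -0.22  0.98  1.81]
[-0.17 -0.02  0.98]
10 1 [0.06, 0.013, 0.1] [-0.73  0.24  0.92  1.89 -0.29  0.95 -1.16]
10 1 [0.06, 0.013, -0.008] [-0.61  0.48  0.86  1.87 -0.55  0.84 -0.96]
10 1 [0.045, -0.038, -0.008] [-0.63  0.58  1.07  1.89 -0.75  0.92 -0.68]
10 1 [0.047, 0.045, -0.008] [-0.66  0.45  0.83  1.92 -0.51  0.79 -1.04]
10 -1 [0.06, 0.013, 0.1] [-0.62  0.22  0.77  1.89 -0.23  0.94  1.91]
10 -1 [0.06, 0.013, -0.008] [-0.42  0.41  0.56  1.86 -0.35  0.79  1.99]
10 -1 [0.045, -0.038, -0.008] [-0.33  0.42  0.58  1.87 -0.4   0.78  2.12]
10 
[... 553 characters left out ...]
0.38  0.53  1.95 -0.43  0.65  2.16]
15 -1 [0.047, 0.045, -0.008] [-0.46  0.34  0.51  1.98 -0.34  0.62  1.93]
[-0.34 -0.03  0.94]
20 1 [0.06, 0.013, 0.1] [-0.71  0.1   0.82  2.04 -0.21  0.7  -1.24]
20 1 [0.06, 0.013, -0.008] [-0.74  0.45  1.03  2.04 -0.83  0.67 -0.68]
20 1 [0.045, -0.038, -0.008] [-0.5   0.4   0.81  2.04 -0.74  0.6  -0.67]
20 1 [0.047, 0.045, -0.008] [-0.8   0.42  1.    2.08 -0.79  0.6  -0.76]
20 -1 [0.06, 0.013, 0.1] [-0.8   0.1   0.92  2.05 -0.24  0.7   1.93]
20 -1 [0.06, 0.013, -0.008] [-0.43  0.33  0.56  2.02 -0.46  0.54  2.11]
20 -1 [0.045, -0.038, -0.008] [-0.2   0.33  0.39  2.02 -0.44  0.52  2.17]
20 -1 [0.047, 0.045, -0.008] [-0.47  0.31  0.52  2.06 -0.41  0.49  2.  ]
```

```bash
cat >> push.py <<'E'
tl=np.radians(20);B=A@R.from_euler('y',tl).as_matrix()
Q=R.from_matrix(B@np.diag([-1,1,-1.])).as_quat()
def W(x,y,z): # axis of the fingers crosses the wheel plane at frame (x,y); tip at frame height z
    return A@np.array([x+z*np.tan(tl),y,z])+o
def ln(x,y,z,speed=.1,th=None):
    r=ctrl.move_straight(W(x,y,z),Q,speed=speed,threshold=th)
    if r: print("STOP",x,y,z,A.T@(ctrl.read_ee_pos()-o),ctrl.read_wrist_force())
    return r
ZT=-.008
def push(ins,ends,up=.09):
    ln(*ins,up,.2)
    if ln(*ins,ZT,.12,th=8): ln(*ins,up,.1);return False
    for e in ends:
        if ln(*e,ZT,.05,th=25): break
    f=ctrl.read_wrist_force(); x,y,_=A.T@(ctrl.read_ee_pos()-o)
    print("end",x,y,"F",A.T@f)
    e=(x-ZT*np.tan(tl),y+.006); ln(*e,ZT,.08); ln(*e,up,.2)
E
python3 - <<'E'
from push import *
effector.grasp(5)
ctrl.move_pose(W(.06,.013,.12),Q)
print(ctrl.read_t(),ctrl.read_gripper_width())
push((.06,.013),[(.045,-.024)])
print(ctrl.read_t(),theta("t2"))
E
python3 -c "
import cv2;im=cv2.imread('pics/t2.png')[100:260,240:440];cv2.imwrite('pics/t2c.png',cv2.resize(im,None,fx=3.5,fy=3.5))"
```

```text
4.2167 0.0006877834910435364
end 0.04218362854274492 -0.02441905277596986 F [1.38128989 0.77164458 0.50912666]
7.4167 [(10, 0.004, 0.0966, 118.8), (10, 0.019, 0.0934, 113.5), (33, 0.004, 0.1424, 125.0), (33, 0.019, 0.1376, 121.6)]
```

View pics/t2c.png

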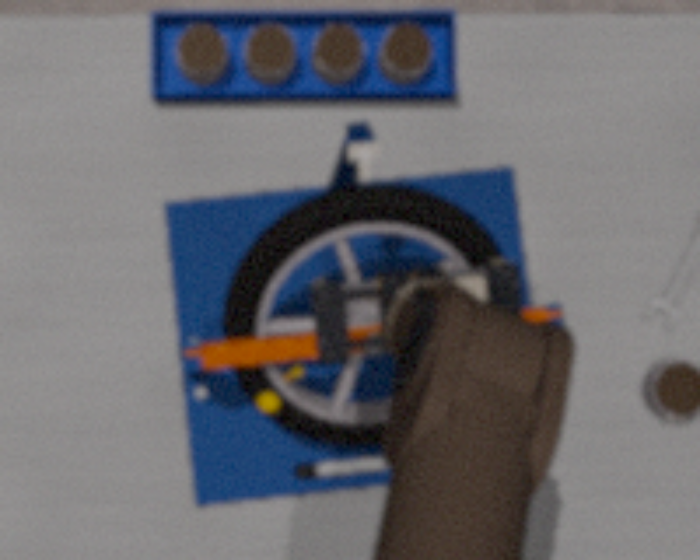

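The valve is now at about 120°, which matches the model. The cap is at crop (293,373) and the dot at (268,402), and nothing else has moved. Next is push 2.

Run:
```python
from push import *
push((.05,.046),[(.046,.0),(.045,-.038)])
print(ctrl.read_t(),theta("t3"))
```

```text
end 0.04216041677687567 -0.03863724175482827 F [0.59858593 0.31807282 0.48512319]
11.8667 [(41, 0.004, 0.1351, 45.8), (41, 0.019, 0.141, 43.8), (7, 0.004, 0.1001, 43.1), (7, 0.019, 0.1067, 40.7)]
```

```bash
python3 - <<'E'
from push import *
push((.045,.037),[(.045,.0058)])
ln(.045,-.09,.12,.2)
print(ctrl.read_t(),theta("t4"))
E
python3 -c "
import cv2;im=cv2.imread('pics/t4.png')[130:250,270:420];cv2.imwrite('pics/t4c.png',cv2.resize(im,None,fx=5,fy=5,interpolation=2))"
```

```text
end 0.0422755095006262 0.005580464441838321 F [1.15682467 1.28654492 2.05746254]
15.8167 [(44, 0.004, 0.1337, 8.7), (44, 0.019, 0.1409, 8.9), (7, 0.004, 0.1006, 9.1), (7, 0.019, 0.1082, 9.4)]
```

View pics/t4c.png

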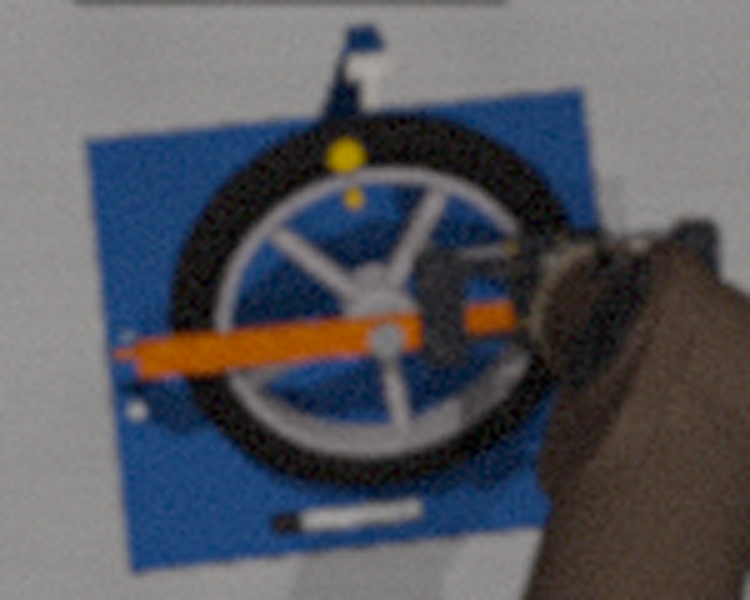

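The valve is at about 9° (dot at crop (346,153), pointer at (368,100)). The 6 mm back-off probably nudged the neighbouring spoke back. For the last push I'll work further out, where the gap is wider.

```bash
python3 - <<'E'
from push import *
push((.06,.0106),[(.06,-.0072)])
ln(.045,-.09,.12,.2)
print(ctrl.read_t(),theta("t5"))
for r,z in ((.138,.02),(.096,.004)): print(proj(A@np.array([r,0,z])+o,"top"))
E
python3 -c "
import cv2;im=cv2.imread('pics/t5.png')[130:250,270:420];cv2.imwrite('pics/t5c.png',cv2.resize(im,None,fx=5,fy=5,interpolation=2))"
```

```text
end 0.05729526810414637 -0.007964581054438044 F [0.09505643 0.00076549 0.66262552]
19.6083 [(43, 0.004, 0.1339, 2.6), (43, 0.019, 0.141, 3.3), (8, 0.004, 0.1004, 3.4), (8, 0.019, 0.1079, 4.2)]
[[344.91117958 160.61986451]]
[[344.6867545 169.3672598]]
```

View pics/t5c.png

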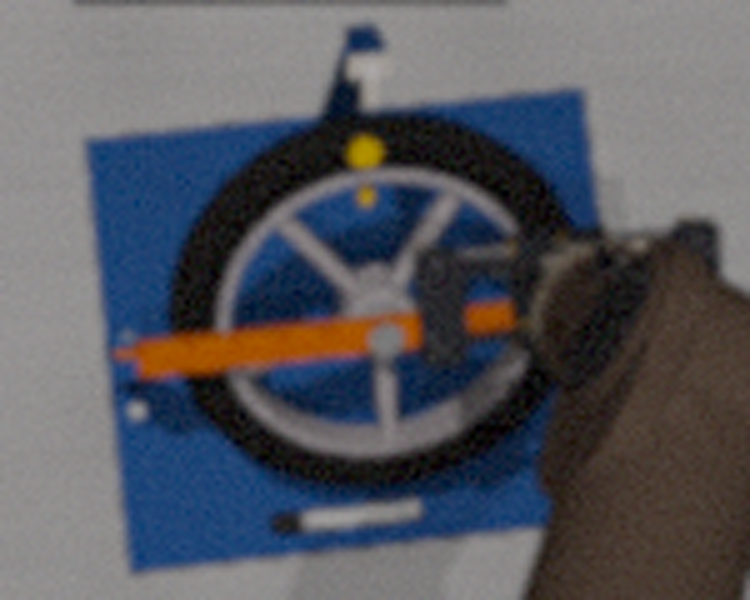

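```bash
python3 - <<'E'
from push import *
push((.06,.006),[(.06,-.0109)])
ln(.045,-.09,.12,.2)
print(ctrl.read_t(),theta("t6"))
im=cv2.imread("pics/t0.png") if 0 else cv2.imread("pics/t6.png")
h=cv2.cvtColor(im,cv2.COLOR_BGR2HSV)
m=cv2.inRange(h,(0,0,150),(180,60,255))
for r in range(138,156): 
    c=np.flatnonzero(m[r,335:355])+335; print(r,c.min() if len(c) else None,c.max() if len(c) else None,end="; ")
for x,y in ((.172,0),(.19,0),(.205,0),(.212,0)): print(proj(A@np.array([x,y,.014])+o,"top"))
E
python3 -c "
import cv2;im=cv2.imread('pics/t6.png')[132:206,300:392];cv2.imwrite('pics/t6c.png',cv2.resize(im,None,fx=8,fy=8,interpolation=2))"
```

```text
end 0.057234722435623046 -0.011580031459167136 F [0.63996603 0.35558134 0.32587119]
23.3417 [(43, 0.004, 0.1339, -0.4), (43, 0.019, 0.1409, 0.4), (8, 0.004, 0.0998, 1.4), (8, 0.019, 0.1073, 2.3)]
138 None None; 139 None None; 140 None None; 141 346 347; 142 341 348; 143 340 348; 144 341 348; 145 343 346; 146 343 345; 147 343 350; 148 343 345; 149 344 345; 150 344 344; 151 None None; 152 None None; 153 None None; 154 None None; 155 None None; [[344.27415433 151.05287565]]
[[344.06953819 146.26677229]]
[[343.89690032 142.22866149]]
[[343.81566505 140.32851617]]
```

View pics/t6c.png

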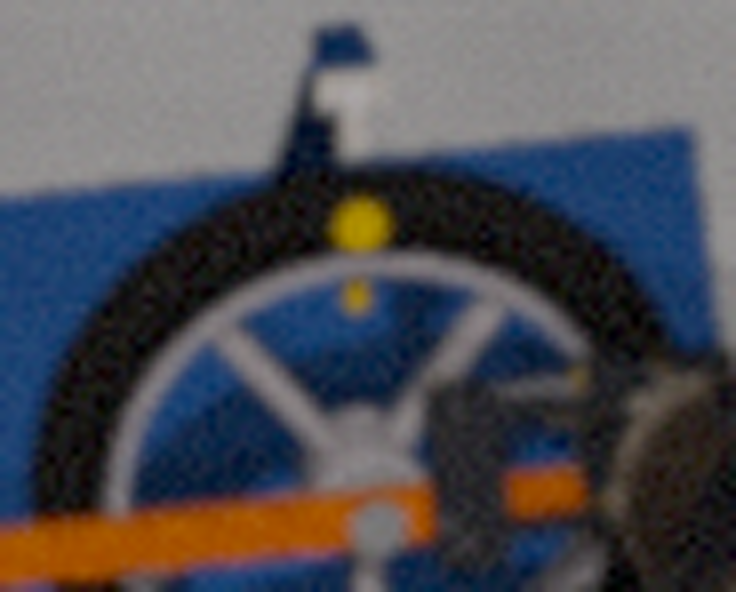

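The dot at crop (361,222) and the cap at (356,297) line up under the pointer stem at about (354,150), within about 1°. I'll back the arm away and hand in.

Run:
```python
from push import *
from bench import ticket
try: ctrl.move_straight(ctrl.read_ee_pos()+[-.03,-.03,.06],speed=.1)
except ctrl.Unreachable: print("stay")
ctrl.wait(.5);print(theta("t7"),ctrl.read_t());print(ticket.hand_in())
```

```text
[(43, 0.004, 0.1339, -0.4), (43, 0.019, 0.1409, 0.4), (7, 0.004, 0.1006, 1.3), (7, 0.019, 0.1081, 2.3)] 24.8083
the job is handed in; nothing more can be done
None
```

The job is handed in: the valve stands at the top under the pointer, within about 1° by the camera, the wheel is still and the arm is clear, after five pushes and about 25 s; one back-off probably nudged a neighbouring spoke, since corrected.

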